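Mount the sign carrier on the counter's dovetail display rail

ROBOT

A 7-joint arm with a two-finger parallel gripper is mounted at the origin on the work surface. World frame = base frame: x ahead of the robot, y to its left, z up, the work surface at z = 0. Lengths are in m, angles in rad, forces in N, time in s.
With the tool pointing down it reaches from about 0.425 to 0.875 m from the base axis. Payload 4.7 kg.
Tool frame: the origin (TCP) lies where the fingers leave the gripper's body, on its centre line; the fingertips stand 70 mm ahead of it and the grasp point (between the pads) lies 51 mm ahead of it; z points along the fingers, y is the line along which they close (so a half turn about z gives the same grasp; the last joint's range is limited). The gripper opens to 87 mm and grips with 3 to 60 N. Pads are 19 mm wide; open, the fingers measure 117 mm over their backs; the gripper's body (75 mm by 190 mm) begins 51 mm behind the grasp point.
Start: joints at [-1.3, 0.321, -0.07, 1.45, 0.023, 1.371, -0.057], TCP at [0.165, 0.629, 0.292] pointing down, gripper open.
Joint ranges: [-2.86, 2.86], [-0.3, 2.09], [-1.38, 1.24], [0.06, 2.45], [-1.56, 4.7], [0.09, 2.05], [-2.69, 2.69]. Speed limits (rad/s): [2.57, 2.57, 3.14, 3.14, 3.14, 3.14, 3.14].

INTERFACE

Orientations are given as a rotation vector (axis times angle).
In Python, from bench import ctrl gives the robot as it stands.
- The arm moves only by the tool play_rows, never from a script. Its argument "increments" is a list that holds one entry, the list of rows, each a list of 7 numbers: the shift along the tool's x, y, z as a fraction of full scale, then the turn, a rotation vector about the tool's x, y, z as a fraction of full scale, then the gripper command: -1 is shut, 1 is fully open, values between are in proportion. A call has 1 to 8 rows; each row is the pose to reach, as a shift and turn from the pose commanded when the call began, along the tool's axes at that moment; what a row does not reach only later rows make up. Full scale, the value 1, is 0.1 m for a shift and 90 degrees for a turn. A row lasts 1/10 s, in which the tool goes at most 50 mm and 8.59 degrees, less where a joint would pass 70% of its speed; a pose out of reach is approached as far as the arm can. A call with a number of a shift or a turn outside -1 to 1 is refused whole. A call with a gripper value outside its range is refused whole. The fingers move at their own pace and stop on an object; "squeeze" is the grip in N (left out, the last holds). Time passes only in rows, so rows that repeat a pose let the fingers close. It gives the time, the measured TCP pose, the force, the opening and the grip force at its end, in the units of the state.
- ctrl.get_state(): the state, without advancing time (a new reading comes with each control period).
- ctrl.get_image(name): name is "scene" or "top" or "wrist"; returns the picture (480x640x3 uint8, red, green, blue); there is no depth.
- ctrl.get_calibration(name): a dict with "vertical_fov" (degrees; the focal length in pixels is half the picture's height over the tangent of half this angle, whatever the lens; pixels are square), "cx", "cy" (the principal point, pixels), "dist_coeffs" ([k1, k2, p1, p2, k3] as OpenCV has them; the pictures are not rectified), "R" (3x3) and "t" (3): a world point X has camera coordinates R X + t; the wrist camera has in their place "T_tool_cam" (4x4, takes a point from camera to tool coordinates, whose origin is the TCP and whose axes are the flange's). Camera axes: x right, y down, z forward; pixel columns grow to the right and rows downward; lengths in m; the calibration is good to about 2 mm. A picture is of the moment at which its call begins: read the wrist's pose just before it. get_calibration takes no time and is no camera call.
- ctrl.close_job(): hands the job in; it is judged then, once.
The state is a dict: "time": time; "joint_positions": joint angles; "qd": joint speeds; "joint_torque": joint torques, N m; "position": TCP position; "tool_rot": TCP orientation; "ft_force": force on the tool from outside, world axes, zero at the start; "torque": the same for the moment, N m; "grip_width": opening from 0.0 (shut) to 1.0 (fully open); "grip_force": force on a finger pad.
Only numpy, scipy, OpenCV 4.12 (cv2) and the standard library are available. Lean on these libraries where they do the work, as an engineer would, in place of code of your own. Each camera call takes 0.05 s, during which the arm holds its last target. There are 200 camera calls.

TASK

Pick up the loose sign carrier, turn it so that its clamp handle is on the side of the rail away from the robot, and slide it from the rail's open end onto the dovetail, gently and without forcing it, fully home against the end stop. Then turn the clamp handle clockwise until the jaw grips the rail firmly and keeps its grip when you let go, without overtightening it. Leave the goods standing on the counter alone.

Things in the scene. Friction and masses are not known exactly. Their poses are not given: they have to be found in the camera images.
- rail: Aluminium dovetail rail screwed to the counter, 200 mm long, base plate 74 x 10 mm, neck 18 mm wide. Origin: centre of its underside, on the counter. +x runs along it from the open end (x = -100 mm) to the end stop, +y away from the robot, +z up. The dovetail head is 24 to 36 mm above the counter, flanks 30 degrees from the vertical, 40 mm wide at the top.
- rail_mouth (a point): Centre of the rail's open end, at the top of the head (x = -100, y = 0, z = 36 mm in its frame). Over the first 16 mm from the open end both flanks taper in by 3 mm and the top slopes down by 2 mm. Low under the +y flank (z = 24 to 29 mm) is an upright clamping face for the jaw; its depth, between y = 10.9 and 14.3 mm, varies and is not measured.
- rail_stop (a point): Centre of the face of the end stop (x = 88, y = 0, z = 30 mm in the rail's frame): a plate 60 mm wide, 12 mm thick, its top 42 mm above the counter.
- carrier: Loose grey carrier, about 0.4 kg (varies), starts flat on the counter. Origin: centre of the underside of its block, which is 70 mm along x, 64 along y, 21 high. An ear on the +y side, to y = 74 mm, bears the clamp handle. Mounted, its axes point as the rail's do, its origin is 24 mm above the counter and at x = 53 mm in the rail's frame when it touches the stop.
- carrier_channel (a point): Centre of the roof of the carrier's dovetail channel (z = 12 mm in its frame), which runs right through along x. With the roof resting on the rail's head there is 1.1 mm sideways clearance on each side; held 0.5 mm higher, 0.8 mm; it can be lifted about 1.9 mm. It is oiled and slides freely when in line; more than 30 N between carrier and rail is forcing it.
- carrier_post (a point): Centre of the top of the grip post: 26 x 26 mm, square to the carrier's axes, on the centre of the block, from z = 21 to 55 mm in the carrier's frame.
- knob_grip (a point): Point to grip on the clamp handle, on its vertical axis (x = 0, y = 58, z = 43 mm in the carrier's frame). The handle is a black bar, 46 mm long, 10 thick, 24 high (z = 30 to 54 mm in the carrier's frame), on a short round neck on the ear, whose top is at z = 21 mm. The point's y axis runs along the bar.
- clamp_knob (a joint): Angle of the clamp handle, rad: 0 open, bar along the carrier's y axis; grows clockwise from above. Light drag, stays put. The jaw touches at 0.5 to 1.1 rad (unknown beforehand), draws the carrier across, then bites. Turn to 0.35 N m, let go (the carrier settles straight, the grip may slacken), grasp again, take it up to 0.33 N m once more. 0.45 N m held still risks overtightening.
- jaw: Dark steel clamp jaw, 20 mm long, in a gap in the middle of the carrier's +y side. A cam under the ear drives it towards the carrier's -y, 4 to 6 mm per rad of the handle, until it presses on the clamping face under the rail's +y flank and draws the carrier 1 to 2 mm sideways (and up to some 3 mm back from the stop). It shares the carrier's origin and axes when the clamp is open.
- toy_car: Bystander: toy car, 100 x 50 x 50 mm, beyond the work. Origin: centre of its underside.
- water_bottle: Bystander: blue bottle, 64 mm across, 190 mm tall, right of the rail. Origin: centre of its underside.
- gift_box: Bystander: cardboard box, 90 x 70 x 60 mm, right of the rail near the robot. Origin: centre of its underside.
Mind the look-alikes: they are no part of the job. What is shaped like the carrier but blue is not meant. There is more than one size of the rail; the job needs the larger.

How it is judged:
On the way, in this order (a step that is already met when the one before it is completed fails the run):
1. the carrier is on the dovetail and home within 3.5 mm of the stop, handle side away from the robot, clamp still loose (x of carrier in the frame of rail above 0.0495 m and y of carrier in the frame of rail between -0.006 and 0.006 m and z of carrier in the frame of rail between 0.022 and 0.0275 m and angle between the x axis of carrier and the x axis of rail, either way round below 0.08 rad and y of knob_grip in the frame of rail above 0.04 m and contact force between jaw and anything else below 10 N), for 0.2 s.
2. the clamp is tight (contact force between jaw and anything else above 12 N), for 0.2 s.
At the end, for the whole second after the job is handed in: The carrier sits on the dovetail within 5 mm of the stop (tightening may draw it back a little), handle side away from the robot, at rest, with the jaw pressing on the rail with more than 12 N (x of carrier in the frame of rail above 0.048 m and y of carrier in the frame of rail between -0.006 and 0.006 m and z of carrier in the frame of rail between 0.022 and 0.0275 m and angle between the x axis of carrier and the x axis of rail, either way round below 0.08 rad and y of knob_grip in the frame of rail above 0.04 m and contact force between jaw and anything else above 12 N and linear speed of carrier below 0.01 m/s); the robot touches nothing.
It fails at once if the carrier is forced: more than 30 N between carrier and rail before the clamp is turned (contact force between carrier and rail above 30 N and value of joint clamp_knob below 0.4 rad).
It fails at once if the clamp is overtightened: jaw force above 50 N (contact force between jaw and anything else above 50 N).
It fails at once if a bystander is moved more than 30 mm or the bottle tipped (distance of any of toy_car, water_bottle, gift_box from where it was at the start of the episode above 0.03 m or angle between water_bottle's own z axis and vertical above 0.4 rad).
It also fails if it takes over 72 s, if anything falls off the work surface, if the arm or the gripper's body presses on something with over 40 N, if the wrist force passes 120 N, or if a joint passes its speed limit or range.

## Working session

There is one attempt and no reset: what is moved stays moved. The work goes in short steps, Python scripts to look and compute and a tool call to move; the robot and the scene stay as the last step left them, time stands still between calls to the robot, and variables do not carry over. Pictures are saved under pics/ and viewed, at most 10 in all, crops included, and the job is handed in when it is done.

Besides the shell and the picture viewer there is one more tool, called after "Request:" by a JSON object that holds its "fn" and its "kwargs", one argument or row to a line. play_rows: Moves the arm, as the interface text tells. Shift numbers are shares of 0.1 m and turn numbers shares of 90 degrees, none past 1 either way. Its arguments: {"type":"object","properties":{"increments":{"type":"array"},"squeeze":{"type":"number"}},"required":["increments"]}

```bash
ls; mkdir -p pics; python3 - <<'E'
from bench import ctrl
import cv2
s=ctrl.get_state(); print(s)
for n in ("scene","top"):
    im=ctrl.get_image(n); cv2.imwrite(f"pics/{n}0.png",im[:,:,::-1]); 
for n in ("scene","top","wrist"): print(n,ctrl.get_calibration(n))
E
```

```text
pics
{'time': 0.0, 'joint_positions': array([-1.29991443,  0.32181911, -0.07008337,  1.45169378,  0.02260468,
        1.37078364, -0.056903  ]), 'qd': array([-0.00051503,  0.00039483, -0.00025539, -0.00020092,  0.00094163,
       -0.00049263,  0.0004775 ]), 'joint_torque': array([-4.23889978e-04, -4.91279840e+01, -4.04216694e-01, -3.12525129e+01,
       -6.39966619e-02,  4.39159304e-02,  1.91307240e-04]), 'position': array([0.16501599, 0.62826523, 0.29115447]), 'tool_rot': array([-4.02183390e-01, -3.11559803e+00,  3.00261925e-03]), 'ft_force': array([-0.05547368,  0.087955  ,  0.07625551]), 'torque': array([-0.02272402,  0.00367775, -0.01976648]), 'grip_force': 0.0, 'grip_width': 1.0013329930692718}
scene {'vertical_fov': 54.338353290206356, 'cx': 324.468230857644, 'cy': 250.73406700867284, 'dist_coeffs': array([-0.01631004,  0.        ,  0.        ,  0.        ,  0.        ]), 'R': array([[-0.88103342,  0.47254198,  0.02200434],
       [ 0.26121832,  0.52475677, -0.81018228],
       [-0.39439206, -0.70804973, -0.58576487]]), 't': array([ 0.48175864, -0.07933141,  1.2887344 ])}
top {
[... 247 characters left out ...]
1065227e-01, -2.37501130e-02, -1.92215900e-01],
       [ 1.92256727e-01,  5.73741316e-04, -9.81344497e-01]]), 't': array([-0.01657872,  0.56162971,  1.39636901])}
wrist {'vertical_fov': 68.26484532191033, 'cx': 320.0981216672728, 'cy': 237.18165629812114, 'dist_coeffs': array([-0.05839497,  0.        ,  0.        ,  0.        ,  0.        ]), 'T_tool_cam': array([[-3.30773777e-05, -9.63966278e-01, -2.66024461e-01,
         7.21574518e-02],
       [ 9.99999357e-01,  2.69775746e-04, -1.10189896e-03,
         1.38935643e-04],
       [ 1.13396039e-03, -2.66024327e-01,  9.63965649e-01,
        -9.34387805e-02],
       [ 0.00000000e+00,  0.00000000e+00,  0.00000000e+00,
         1.00000000e+00]])}
```

View pics/top0.png

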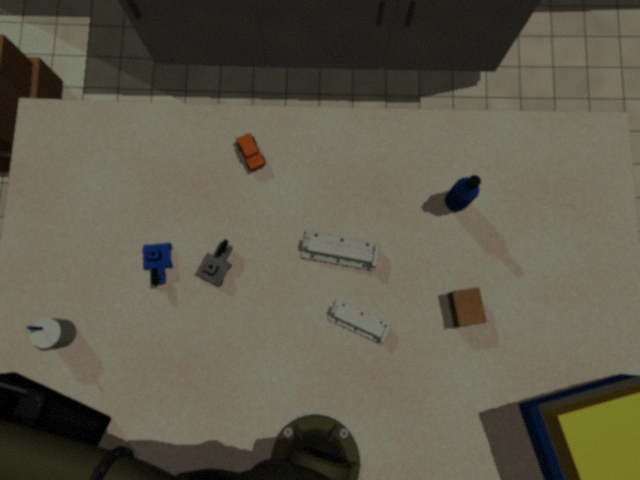

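View pics/scene0.png

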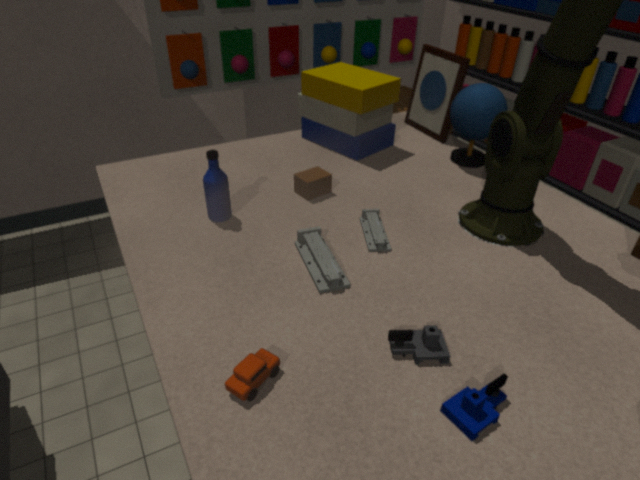

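The top view shows the grey carrier at about (213,268), with its handle at (223,246). The larger rail runs from (300,245) to (377,258), and the blue decoy is at (157,258).

```bash
cat > h.py <<'E'
import numpy as np, cv2
from scipy.spatial.transform import Rotation as Rn
from bench import ctrl
def cam(name,s=None):
    c=ctrl.get_calibration(name); f=240/np.tan(np.radians(c["vertical_fov"]/2))
    K=np.array([[f,0,c["cx"]],[0,f,c["cy"]],[0,0,1]]); D=np.array(c["dist_coeffs"])
    if name=="wrist":
        T=np.eye(4);T[:3,:3]=Rn.from_rotvec(s["tool_rot"]).as_matrix();T[:3,3]=s["position"]
        T=T@c["T_tool_cam"]; return K,D,T[:3,:3],T[:3,3]
    return K,D,c["R"].T,-c["R"].T@c["t"]
def ray(px,C,z):
    K,D,R,o=C
    p=cv2.undistortPoints(np.array(px,float).reshape(-1,1,2),K,D)[:,0]
    d=np.c_[p,np.ones(len(p))]@R.T
    return o+d*((np.broadcast_to(z,len(p))-o[2])/d[:,2])[:,None]
def proj(X,C):
    K,D,R,o=C
    return cv2.projectPoints(np.atleast_2d(np.array(X,float)),cv2.Rodrigues(R.T)[0],-R.T@o,K,D)[0][:,0]
def delta(s,pos,xdir=None,R=None):
    """tool-frame shift/turn (fraction of full scale) from measured s to pos / tool x-axis heading (world deg)"""
    A=Rn.from_rotvec(s["tool_rot"]).as_matrix()
    sh=A.T@(np.array(pos)-s["position"])/0.1
    if xdir is not None:
        a=np.radians(xdir); x=np.array([np.cos(a),np.sin(a),0]); z=np.array([0,0,-1.]); R=np.c_[x,np.cross(z,x),z]
    t=Rn.from_matrix(A.T@R).as_rotvec()/(np.pi/2) if R is not None else None
    return sh.round(3), None if t is None else t.round(4)
def heading(s):
    x=Rn.from_rotvec(s["tool_rot"]).as_matrix()[:,0]; return np.degrees(np.arctan2(x[1],x[0]))
E
python3 - <<'E'
from h import *
C=cam("top")
px=[[213,268],[212,266],[223,246],[300,245],[377,258],[250,152],[462,192],[467,307]]
P=ray(px,C,[0.021,.055,.054,.03,.03,0.04,.05,.06]); print(P.round(3))
s=ctrl.get_state(); print(heading(s), Rn.from_rotvec(s["tool_rot"]).as_matrix().round(3))
v=P[2]-P[1]; r=P[4]-P[3]; print(np.degrees(np.arctan2(v[1],v[0])),np.degrees(np.arctan2(r[1],r[0])))
print(delta(s,[P[0][0]-0.07,P[0][1],.25]))
E
```

```text
[[ 0.472  0.28   0.021]
 [ 0.473  0.276  0.055]
 [ 0.526  0.251  0.054]
 [ 0.538  0.053  0.03 ]
 [ 0.508 -0.15   0.03 ]
 [ 0.788  0.196  0.04 ]
 [ 0.687 -0.372  0.05 ]
 [ 0.384 -0.374  0.06 ]]
165.29100071453823 [[-0.967  0.254 -0.   ]
 [ 0.254  0.967 -0.002]
 [-0.    -0.002 -1.   ]]
-25.21050815504153 -98.32932204421313
(array([-3.18 , -2.765,  0.418]), None)
```

Request:
{"fn": "play_rows", "kwargs": {
  "increments": [
    [[-0.4,-0.27,0.04,0,0,0,1],[-0.81,-0.53,0.08,0,0,0,1],[-0.81,-0.53,0.08,0,0,0,1]]
  ]
}}

```text
time: 0.4
position: [0.2373, 0.5512, 0.2833]
tool_rot: [0.419, 3.109, -0.007]
ft_force: [1.6, -0.2, 0.1]
grip_width: 1.001
grip_force: 0.0
```

Request:
{"fn": "play_rows", "kwargs": {
  "increments": [
    [[-0.4,-0.27,0.04,0,0,0,1],[-0.81,-0.53,0.08,0,0,0,1],[-0.81,-0.53,0.08,0,0,0,1]]
  ]
}}

```text
time: 0.7
position: [0.3015, 0.4789, 0.2756]
tool_rot: [0.42, 3.11, -0.006]
ft_force: [-0.0, 0.0, 0.9]
grip_width: 1.0
grip_force: 0.0
```

Request:
{"fn": "play_rows", "kwargs": {
  "increments": [
    [[-0.4,-0.27,0.04,0,0,0,1],[-0.81,-0.53,0.08,0,0,0,1],[-0.81,-0.53,0.08,0,0,0,1]]
  ]
}}

```text
time: 1.0
position: [0.3656, 0.4066, 0.2676]
tool_rot: [0.42, 3.11, -0.006]
ft_force: [1.1, 0.1, 0.2]
grip_width: 1.001
grip_force: 0.0
```

Request:
{"fn": "play_rows", "kwargs": {
  "increments": [
    [[-0.4,-0.27,0.04,0,0,0,1],[-0.81,-0.53,0.08,0,0,0,1],[-0.81,-0.53,0.08,0,0,0,1]]
  ]
}}

```text
time: 1.3
position: [0.4298, 0.3345, 0.2597]
tool_rot: [0.421, 3.111, -0.006]
ft_force: [-0.1, -0.3, -0.1]
grip_width: 1.002
grip_force: 0.0
```

Request:
{"fn": "play_rows", "kwargs": {
  "increments": [
    [[-0.4,-0.27,0.04,0,0,0.05,1],[-0.81,-0.53,0.08,0,0,0.11,1],[-0.81,-0.53,0.08,0,0,0.11,1],[-0.81,-0.53,0.08,0,0,0.11,1],[-0.81,-0.53,0.08,0,0,0.11,1]]
  ]
}}

```text
time: 1.8
position: [0.4887, 0.2708, 0.2521]
tool_rot: [-0.667, -3.069, -0.0]
ft_force: [-0.3, 0.3, 0.2]
grip_width: 1.001
grip_force: 0.0
```

```bash
python3 - <<'E'
from h import *
s=ctrl.get_state(); im=ctrl.get_image("wrist"); cv2.imwrite("pics/w1.png",im[:,:,::-1]); np.save("s1.npy",s,allow_pickle=True)
print(s["time"],s["position"],heading(s),s["joint_positions"].round(2))
E
```

```text
1.8 [0.48870777 0.27079984 0.25206812] 155.4799672991249 [-0.79  0.15  0.26  1.75 -0.04  1.25  0.62]
```

View pics/w1.png

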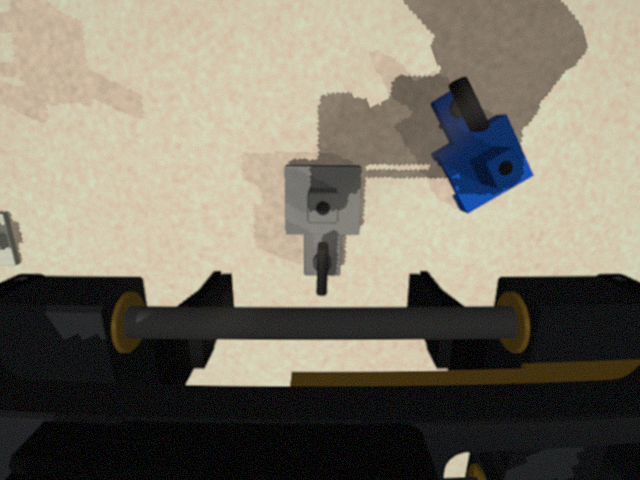

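The wrist picture shows the post dot at about (322,208), the block's lower corners at (286,234) and (359,234), and the handle bar at (322,243)–(322,293), so the carrier is almost square to the tool.

```bash
python3 - <<'E'
from h import *
s=np.load("s1.npy",allow_pickle=True).item(); C=cam("wrist",s)
im=cv2.imread("pics/w1.png"); g=cv2.GaussianBlur(im,(3,3),0)
crop=g[150:312,270:375].astype(int)
v=crop.max(2)
# dark handle + post dot
m=(v<60).astype(np.uint8); n,l,st,c=cv2.connectedComponentsWithStats(m)
for i in range(1,n):
    if st[i,4]>40:
        y,x=np.where(l==i); r=cv2.minAreaRect(np.c_[x,y].astype(np.float32)); print("dark",c[i]+[270,150],st[i],r[1:])
# block side edges (left/right) on rows 172..230
gray=g[:,:,:].mean(2); gx=np.diff(gray,axis=1)
L=[];Rr=[]
for y in range(185,230,3):
    L.append((275+np.argmin(gx[y,275:300])+.5,y)); Rr.append((345+np.argmax(gx[y,345:375])+.5,y))
B=[]; gy=np.diff(gray,axis=0)
for x in list(range(290,302,2))+list(range(343,357,2)): B.append((x,225+np.argmax(gy[225:245,x])+.5))
def line(p):
    P=ray(p,C,.021)[:,:2]; vx,vy,x0,y0=cv2.fitLine(P.astype(np.float32),cv2.DIST_HUBER,0,1e-4,1e-4).ravel()
    return np.array([x0,y0]),np.degrees(np.arctan2(vy,vx))
for nme,p in (("L",L),("R",Rr),("B",B)): print(nme,line(p), [round(float(q[0 if nme!='B' else 1]),1) for q in p])
print(ray([[322,208]],C,.055), ray([[322,292],[322,243]],C,.054))
E
```

```text
dark [322.38607595 189.53797468] [ 39  36  28   7 158] ((6.0, 27.0), 90.0)
dark [322.32638889 206.79861111] [ 45  51  15  13 144] ((12.727922439575195, 12.727920532226562), 45.0)
dark [322.69101124 266.3576779 ] [ 46  92  16  52 534] ((51.0, 15.0), 90.0)
dark [322. 310.] [  0 159 105   3 315] ((2.0, 104.0), 90.0)
L (array([0.46358794, 0.24574654], dtype=float32), np.float32(-25.994688)) [284.5, 284.5, 284.5, 284.5, 284.5, 284.5, 284.5, 284.5, 284.5, 284.5, 284.5, 284.5, 284.5, 284.5, 284.5]
R (array([0.4913293 , 0.31401694], dtype=float32), np.float32(-25.401882)) [364.5, 364.5, 364.5, 363.5, 363.5, 364.5, 364.5, 363.5, 363.5, 363.5, 363.5, 362.5, 363.5, 362.5, 359.5]
B (array([0.5006715 , 0.26260594], dtype=float32), np.float32(64.969696)) [233.5, 234.5, 233.5, 234.5, 234.5, 233.5, 236.5, 243.5, 234.5, 234.5, 234.5, 234.5, 234.5]
[[0.47355228 0.27935759 0.055     ]] [[0.54299731 0.24780357 0.054     ]
 [0.50146215 0.26667735 0.054     ]]
```

Request:
{"fn": "play_rows", "kwargs": {
  "increments": [
    [[0.09,0.01,0.4,0,0,0,1],[0.18,0.01,0.8,0,0,0,1],[0.18,0.01,0.8,0,0,0,1]]
  ]
}}

```text
time: 2.15
position: [0.4684, 0.2782, 0.1671]
tool_rot: [-0.661, -3.063, 0.012]
ft_force: [-1.1, -0.1, -0.5]
grip_width: 1.001
grip_force: 0.0
```

Request:
{"fn": "play_rows", "kwargs": {
  "increments": [
    [[0,0,0.35,0,0,0,1],[0,0,0.6,0,0,0,1],[0,0,0.76,0,0,0,1],[0,0,0.76,0,0,0,1],[0,0,0.76,0,0,0,1]]
  ]
}}

```text
time: 2.65
position: [0.4744, 0.2789, 0.098]
tool_rot: [0.668, 3.068, 0.002]
ft_force: [-0.7, 0.6, -0.0]
grip_width: 0.998
grip_force: 0.0
```

Request:
{"fn": "play_rows", "kwargs": {
  "increments": [
    [[0,0,0,0,0,0,-1],[0,0,0,0,0,0,-1],[0,0,0,0,0,0,-1],[0,0,0,0,0,0,-1],[0,0,0,0,0,0,-1],[0,0,0,0,0,0,-1],[0,0,0,0,0,0,-1],[0,0,0,0,0,0,-1]]
  ],
  "squeeze": 35
}}

```text
time: 3.45
position: [0.4736, 0.2779, 0.0962]
tool_rot: [-0.67, -3.069, 0.0]
ft_force: [0.2, -0.3, 0.2]
grip_width: 0.355
grip_force: 0.0
```

Request:
{"fn": "play_rows", "kwargs": {
  "increments": [
    [[0,0,0,0,0,0,-1],[0,0,0,0,0,0,-1],[0,0,0,0,0,0,-1],[0,0,-0.1,0,0,0,-1],[0,0,-0.4,0,0,0,-1],[0,0,-0.8,0,0,-0.09,-1],[0,0,-1,0,0,-0.183,-1],[0,0,-1,0,0,-0.183,-1]]
  ]
}}

```text
time: 4.25
position: [0.475, 0.2786, 0.1997]
tool_rot: [0.222, 3.129, 0.006]
ft_force: [0.2, 0.8, -4.7]
grip_width: 0.292
grip_force: 35.0
```

Request:
{"fn": "play_rows", "kwargs": {
  "increments": [
    [[-0.2,-0.3,-0.1,0,0,0,-1],[-0.4,-0.65,-0.3,0,0,0,-1],[-0.57,-1,-0.5,0,0,0,-1],[-0.57,-1,-0.5,0,0,0,-1]]
  ]
}}

```text
time: 4.65
position: [0.5187, 0.163, 0.2475]
tool_rot: [0.245, 3.128, -0.005]
ft_force: [0.9, -0.5, -4.1]
grip_width: 0.297
grip_force: 35.0
```

Request:
{"fn": "play_rows", "kwargs": {
  "increments": [
    [[-0.3,-0.5,0,0,0,0,-1],[-0.57,-1,0,0,0,0,-1],[-0.57,-1,0,0,0,0,-1]]
  ]
}}

```text
time: 4.95
position: [0.5584, 0.0562, 0.2445]
tool_rot: [-0.242, -3.131, 0.009]
ft_force: [0.2, -1.2, -4.3]
grip_width: 0.297
grip_force: 35.0
```

Request:
{"fn": "play_rows", "kwargs": {
  "increments": [
    [[-0.3,-0.5,0,0,0,0,-1],[-0.57,-1,0,0,0,0,-1],[-0.57,-1,0,0,0,0,-1],[-0.57,-1,0,0,0,0,-1],[-0.57,-1,0,0,0,0,-1],[-0.57,-1,0,0,0,0,-1]]
  ]
}}

```text
time: 5.55
position: [0.5997, -0.041, 0.2451]
tool_rot: [-0.221, -3.131, -0.002]
ft_force: [-0.4, -0.1, -5.0]
grip_width: 0.298
grip_force: 35.0
```

```bash
python3 - <<'E'
from h import *
s=ctrl.get_state(); im=ctrl.get_image("wrist"); cv2.imwrite("pics/w2.png",im[:,:,::-1]); np.save("s2.npy",s,allow_pickle=True)
print(s["time"],s["position"],heading(s),s["joint_positions"].round(2),s["grip_width"],s["grip_force"],s["ft_force"])
E
```

```text
5.55 [ 0.59967274 -0.04103295  0.24505424] 171.93485570355472 [-0.37  0.26  0.46  1.66 -0.12  1.26  1.55] 0.29825836291254115 35.000195475295186 [-0.36850737 -0.09241882 -5.03522978]
```

View pics/w2.png

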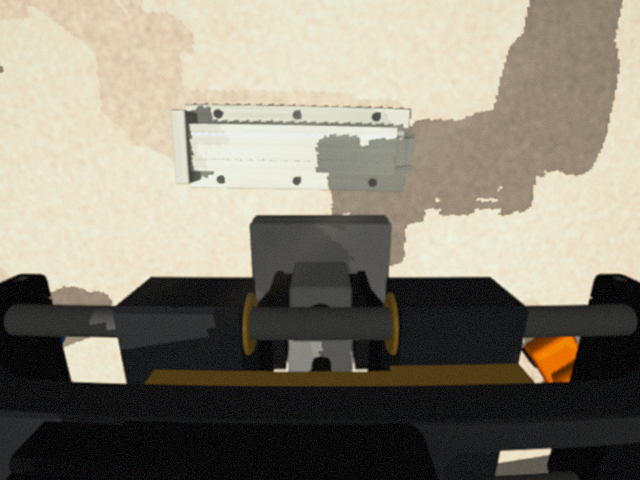

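The rail shows its stop on the left (x≈173–190) and its open end on the right (x≈408). Screws are at about (218,114), (297,115), (376,117), (221,180), (297,181) and (372,182). The held carrier's block edge is at row ~216, columns 251–391.

```bash
python3 - <<'E'
from h import *
s=np.load("s2.npy",allow_pickle=True).item(); C=cam("wrist",s)
im=cv2.imread("pics/w2.png"); g=im.mean(2)
S=[]
for x,y in [(218,114),(297,115),(376,117),(221,180),(297,181),(372,182)]:
    p=g[y-6:y+7,x-7:x+8]; w=np.clip(np.median(p)*.75-p,0,None); yy,xx=np.mgrid[y-6:y+7,x-7:x+8]
    S.append([(w*xx).sum()/w.sum(),(w*yy).sum()/w.sum()])
S=np.array(S); print(S.round(1)); P=ray(S,C,.010); print(P.round(4))
M=(P[:3]+P[3:])/2; d=M[2]-M[0]; print("axis mids",M.round(4),"heading of +x",np.degrees(np.arctan2(-d[1],-d[0])), [np.degrees(np.arctan2(*(P[a]-P[b])[1::-1])) for a,b in ((0,2),(3,5))], np.linalg.norm(P[:3]-P[3:],axis=1))
print("mid screw to mid", M[1])
big=cv2.resize(im[95:300,165:425],None,fx=3,fy=2.9,interpolation=cv2.INTER_CUBIC); cv2.imwrite("pics/w2c.png",big)
E
```

```text
[[217.7 113.4]
 [296.6 114.4]
 [376.  116.3]
 [220.5 179.1]
 [296.5 180.2]
 [372.  182. ]]
[[ 0.4917 -0.1178  0.01  ]
 [ 0.5029 -0.0484  0.01  ]
 [ 0.5142  0.021   0.01  ]
 [ 0.5492 -0.1272  0.01  ]
 [ 0.5603 -0.0576  0.01  ]
 [ 0.5717  0.0113  0.01  ]]
axis mids [[ 0.5204 -0.1225  0.01  ]
 [ 0.5316 -0.053   0.01  ]
 [ 0.543   0.0162  0.01  ]] heading of +x -99.23101906811625 [np.float64(-99.21800928539636), np.float64(-99.24405253013961)] [0.05822016 0.05817903 0.05828508]
mid screw to mid [ 0.53160193 -0.05299246  0.01      ]
```

View pics/w2c.png

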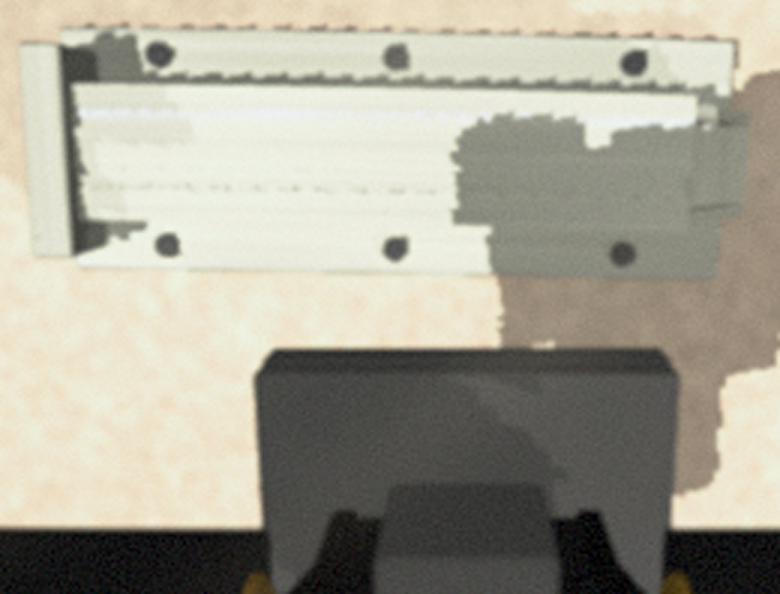

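```bash
python3 - <<'E'
from h import *
s=np.load("s2.npy",allow_pickle=True).item(); C=cam("wrist",s)
im=cv2.imread("pics/w2.png"); g=cv2.GaussianBlur(im,(3,3),0).mean(2)
o=np.array([.5316,-.0530]); a=np.radians(-99.23); ex=np.array([np.cos(a),np.sin(a)]); ey=np.array([-ex[1],ex[0]])
rf=lambda p:np.c_[(p[:,:2]-o)@ex,(p[:,:2]-o)@ey]
print("rail frame: end corners z.01",rf(ray([[410.3,108.8],[403.3,190.9]],C,.01)).round(4))
print("stop face top (z .042)",rf(ray([[165+66/3,95+45/2.9],[165+73/3,95+255/2.9]],C,.042)).round(4))
# carrier front edges in tool frame
A=Rn.from_rotvec(s["tool_rot"]).as_matrix(); z0=s["position"][2]
tool=lambda px,h:(ray(px,C,z0-h)-s["position"])@A
gy=np.diff(g,axis=0)
top=[(x,219+np.argmax(gy[219:228,x])+.5) for x in range(262,384,4)]
def par(seg):
    i=np.argmin(seg); 
    if 0<i<len(seg)-1: 
        d=seg[i-1]-2*seg[i]+seg[i+1]; return i+.5*(seg[i-1]-seg[i+1])/d
    return i
bot=[(x,211+par(gy[211:220,x])+.5) for x in range(262,384,4)]
for n,p,h in(("top",top,.075),("bot",bot,.096)):
    T=tool(p,h); f=np.polyfit(T[:,1],T[:,0],1); print(n,np.mean([q[1] for q in p]),"tool x of edge at y=0:",f[1].round(5),"slope deg",np.degrees(np.arctan(f[0])).round(2))
gx=np.diff(g,axis=1)
l=[(244+np.argmin(gx[y,244:262])+.5,y) for y in range(230,262,4)]; r=[(380+np.argmax(gx[y,380:400])+.5,y) for y in range(230,262,4)]
for n,p in(("L",l),("R",r)):
    T=tool(p,.075); f=np.polyfit(T[:,0],T[:,1],1); print(n,np.mean(T[:,1]).round(4),"slope",np.degrees(np.arctan(f[0])).round(2))
E
```

```text
rail frame: end corners z.01 [[-0.1004 -0.0362]
 [-0.0997  0.0368]]
stop face top (z .042) [[ 0.0862 -0.0289]
 [ 0.0882  0.0293]]
top 223.43548387096774 tool x of edge at y=0: 0.03264 slope deg -0.31
bot 214.67003225448298 tool x of edge at y=0: 0.03262 slope deg 0.14
L -0.0349 slope 0.56
R 0.0347 slope -0.54
```

Request:
{"fn": "play_rows", "kwargs": {
  "increments": [
    [[0.2,0.4,0,0,0,0.0129,-1],[0.32,0.8,0,0,0,0.0129,-1],[0.32,0.8,0,0,0,0.0129,-1]]
  ]
}}

```text
time: 5.9
position: [0.5784, 0.0511, 0.2459]
tool_rot: [-0.235, -3.131, -0.01]
ft_force: [0.3, 1.5, -4.6]
grip_width: 0.297
grip_force: 35.0
```

Request:
{"fn": "play_rows", "kwargs": {
  "increments": [
    [[0.3,0.57,0.2,0,0,0,-1],[0.3,0.57,0.6,0,0,0,-1],[0.3,0.57,0.9,0,0,0,-1],[0.3,0.57,0.9,0,0,0,-1],[0.3,0.57,0.9,0,0,0,-1],[0.3,0.57,0.9,0,0,0,-1]]
  ]
}}

```text
time: 6.5
position: [0.5613, 0.1014, 0.1587]
tool_rot: [0.256, 3.127, 0.002]
ft_force: [0.6, 0.1, -4.3]
grip_width: 0.291
grip_force: 35.0
```

```bash
cat >> h.py <<'E'
o=np.array([.5316,-.0530]); a_=np.radians(-99.23); ex=np.array([np.cos(a_),np.sin(a_)]); ey=np.array([-ex[1],ex[0]])
def goal(rx,ry,z,head=170.77):
    s=ctrl.get_state(); p=s["position"]
    print("t",s["time"],"rail xy (mm)",((p[:2]-o)@ex*1e3).round(2),((p[:2]-o)@ey*1e3).round(2),"z",(p[2]*1e3).round(2),"head",round(heading(s),2),"F",s["ft_force"].round(1),"M",s["torque"].round(2), "tilt",Rn.from_rotvec(s["tool_rot"]).as_matrix()[2,:2].round(4))
    print(delta(s,[*(o+rx*ex+ry*ey),z],head))
E
python3 - <<'E'
from h import *
goal(-.160,.0006,.1208)
E
```

```text
t 6.5 rail xy (mm) -157.14 4.57 z 158.68 head 170.65 F [ 0.6  0.1 -4.3] M [-0.01  0.03 -0.04] tilt [-0.0039  0.0016]
(array([0.041, 0.028, 0.379]), array([ 0.001 ,  0.0025, -0.0014]))
```

Request:
{"fn": "play_rows", "kwargs": {
  "increments": [
    [[0.02,-0.03,0.1,0,0,0,-1],[0.02,-0.03,0.25,0,0,0,-1],[0.02,-0.03,0.33,0,0,0,-1],[0.02,-0.03,0.33,0,0,0,-1],[0.02,-0.03,0.33,0,0,0,-1],[0.02,-0.03,0.33,0,0,0,-1],[0.02,-0.03,0.33,0,0,0,-1],[0.02,-0.03,0.33,0,0,0,-1]]
  ]
}}

```text
time: 7.3
position: [0.5575, 0.0991, 0.1237]
tool_rot: [0.255, 3.13, 0.001]
ft_force: [1.2, 0.2, -4.7]
grip_width: 0.293
grip_force: 35.0
```

```bash
python3 - <<'E'
from h import *
goal(-.160,.0006,.1208)
s=ctrl.get_state(); im=ctrl.get_image("wrist"); cv2.imwrite("pics/w3.png",im[:,:,::-1]); np.save("s3.npy",s,allow_pickle=True)
E
```

```text
t 7.3 rail xy (mm) -154.23 1.16 z 123.69 head 170.7 F [ 1.2  0.2 -4.7] M [-0.01  0.05 -0.01] tilt [-0.0007  0.0005]
(array([0.006, 0.058, 0.029]), array([ 0.0003,  0.0005, -0.0008]))
```

View pics/w3.png

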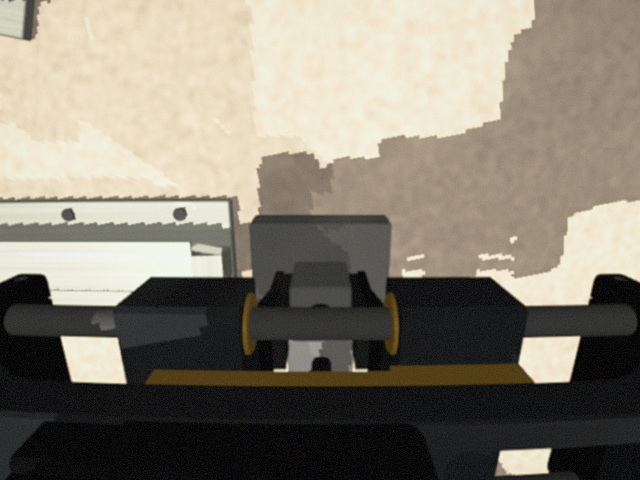

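Close up, two near-side screws are at about (68,214) and (180,213), the head's end is at x≈222, and the carrier's bottom edge is at row ~215. I'll use them to cross-check the rail frame.

```bash
python3 - <<'E'
from h import *
s=np.load("s3.npy",allow_pickle=True).item(); C=cam("wrist",s)
g=cv2.imread("pics/w3.png").mean(2)
S=[]
for x,y in [(68,214),(180,213)]:
    p=g[y-8:y+9,x-9:x+10]; w=np.clip(np.median(p)*.75-p,0,None); yy,xx=np.mgrid[y-8:y+9,x-9:x+10]
    S.append([(w*xx).sum()/w.sum(),(w*yy).sum()/w.sum()])
P=ray(S,C,.01)[:,:2]-o; print(np.array(S).round(1),(P@ex).round(4),(P@ey).round(4), "rail x heading",np.degrees(np.arctan2(*(P[0]-P[1])[::-1])))
A=Rn.from_rotvec(s["tool_rot"]).as_matrix()
# head near edge at top (z .036, y=-.020)
gy=np.diff(cv2.GaussianBlur(g,(3,3),0),axis=0)
E=[(x,232+np.argmax(gy[232:252,x])+.5) for x in range(10,180,8)]
Q=ray(E,C,.036)[:,:2]-o; f=np.polyfit(Q@ex,Q@ey,1); print("head edge y",np.median(Q@ey).round(4),"slope deg",np.degrees(f[0]).round(2),[e[1] for e in E][::4])
E
```

```text
[[ 68.2 214.3]
 [179.8 213.3]] [ 0.0009 -0.0698] [-0.0286 -0.0288] rail x heading -99.05704639875009
head edge y -0.0186 slope deg -0.0 [np.float64(241.5), np.float64(241.5), np.float64(241.5), np.float64(241.5), np.float64(241.5), np.float64(241.5)]
```

Request:
{"fn": "play_rows", "kwargs": {
  "increments": [
    [[0,0,0.026,0,0,0,-1],[0,-0.05,0.026,0,0,0,-1],[0,-0.1,0.026,0,0,0,-1],[0,-0.13,0.026,0,0,0,-1],[0,-0.16,0.026,0,0,0,-1],[0,-0.18,0.026,0,0,0,-1],[0,-0.18,0.026,0,0,0,-1],[0,-0.18,0.026,0,0,0,-1]]
  ]
}}

```text
time: 8.15
position: [0.5543, 0.0813, 0.1207]
tool_rot: [0.255, 3.131, 0.0]
ft_force: [-0.3, 0.5, -4.0]
grip_width: 0.297
grip_force: 35.0
```

```bash
python3 - <<'E'
from h import *
goal(-.130,.0011,.1208)
E
```

```text
t 8.15 rail xy (mm) -136.2 0.91 z 120.74 head 170.7 F [-0.3  0.5 -4. ] M [0.02 0.04 0.04] tilt [-0.0002  0.0003]
(array([-0.002, -0.062, -0.001]), array([ 0.0002,  0.0001, -0.0008]))
```

Request:
{"fn": "play_rows", "kwargs": {
  "increments": [
    [[0,-0.02,0,0,0,0,-1],[0,-0.04,0,0,0,0,-1],[0,-0.06,0,0,0,0,-1],[0,-0.08,0,0,0,0,-1],[0,-0.1,0,0,0,0,-1],[0,-0.1,0,0,0,0,-1]]
  ]
}}

```text
time: 8.75
position: [0.5526, 0.0708, 0.1207]
tool_rot: [0.256, 3.131, -0.0]
ft_force: [0.0, -0.2, -4.6]
grip_width: 0.294
grip_force: 35.0
```

Request:
{"fn": "play_rows", "kwargs": {
  "increments": [
    [[0,-0.02,0,0,0,0,-1],[0,-0.04,0,0,0,0,-1],[0,-0.06,0,0,0,0,-1],[0,-0.06,0,0,0,0,-1]]
  ]
}}

```text
time: 9.15
position: [0.5517, 0.0649, 0.1207]
tool_rot: [0.256, 3.131, -0.0]
ft_force: [0.8, 0.2, -3.9]
grip_width: 0.293
grip_force: 35.0
```

```bash
python3 - <<'E'
from h import *
goal(-.120,.0011,.1208)
E
```

```text
t 9.15 rail xy (mm) -119.56 0.88 z 120.68 head 170.66 F [ 0.8  0.2 -3.9] M [-0.01 -0.01 -0.05] tilt [-0.     -0.0002]
(array([-0.002,  0.004, -0.001]), array([-0.0001,  0.    , -0.0012]))
```

Request:
{"fn": "play_rows", "kwargs": {
  "increments": [
    [[0,-0.02,0,0,0,0,-1],[0,-0.05,0,0,0,0,-1],[0,-0.08,0,0,0,0,-1],[0,-0.11,0,0,0,0,-1],[0,-0.14,0,0,0,0,-1],[0,-0.17,0,0,0,0,-1],[0,-0.2,0,0,0,0,-1],[0,-0.2,0,0,0,0,-1]]
  ]
}}

```text
time: 9.95
position: [0.5484, 0.0449, 0.1207]
tool_rot: [0.256, 3.131, -0.0]
ft_force: [-0.1, -0.1, -4.8]
grip_width: 0.299
grip_force: 35.0
```

```bash
python3 - <<'E'
from h import *
goal(-.100,.0011,.1208)
E
```

```text
t 9.95 rail xy (mm) -99.37 0.87 z 120.69 head 170.65 F [-0.1 -0.1 -4.8] M [-0.02  0.07  0.04] tilt [-0.0001 -0.0002]
(array([-0.002,  0.006, -0.001]), array([-0.0001,  0.    , -0.0014]))
```

Request:
{"fn": "play_rows", "kwargs": {
  "increments": [
    [[0,-0.03,0,0,0,0,-1],[0,-0.08,0,0,0,0,-1],[0,-0.13,0,0,0,0,-1],[0,-0.18,0,0,0,0,-1],[0,-0.23,0,0,0,0,-1],[0,-0.28,0,0,0,0,-1],[0,-0.3,0,0,0,0,-1],[0,-0.3,0,0,0,0,-1]]
  ]
}}

```text
time: 10.75
position: [0.5436, 0.0156, 0.1207]
tool_rot: [0.256, 3.131, 0.0]
ft_force: [-0.4, 0.1, -4.1]
grip_width: 0.296
grip_force: 35.0
```

```bash
python3 - <<'E'
from h import *
goal(-.070,.0011,.1208)
E
```

```text
t 10.75 rail xy (mm) -69.58 0.8 z 120.69 head 170.65 F [-0.4  0.1 -4.1] M [-0.01  0.04 -0.02] tilt [-0.      0.0001]
(array([-0.003,  0.004, -0.001]), array([ 0.    ,  0.    , -0.0013]))
```

Request:
{"fn": "play_rows", "kwargs": {
  "increments": [
    [[0,-0.04,0,0,0,0,-1],[0,-0.1,0,0,0,0,-1],[0,-0.16,0,0,0,0,-1],[0,-0.22,0,0,0,0,-1],[0,-0.28,0,0,0,0,-1],[0,-0.34,0,0,0,0,-1],[0,-0.38,0,0,0,0,-1],[0,-0.4,0,0,0,0,-1]]
  ]
}}

```text
time: 11.55
position: [0.537, -0.0241, 0.1207]
tool_rot: [0.256, 3.131, -0.0]
ft_force: [0.2, -0.1, -4.6]
grip_width: 0.299
grip_force: 35.0
```

```bash
python3 - <<'E'
from h import *
goal(-.030,.0011,.1208)
E
```

```text
t 11.55 rail xy (mm) -29.4 0.73 z 120.66 head 170.66 F [ 0.2 -0.1 -4.6] M [0.06 0.05 0.02] tilt [-0.     -0.0001]
(array([-0.004,  0.006, -0.001]), array([-0.    ,  0.    , -0.0013]))
```

Request:
{"fn": "play_rows", "kwargs": {
  "increments": [
    [[0,-0.04,0,0,0,0,-1],[-0.001,-0.1,0,0,0,0,-1],[-0.001,-0.16,0,0,0,0,-1],[-0.001,-0.22,0,0,0,0,-1],[-0.002,-0.28,0,0,0,0,-1],[-0.002,-0.34,0,0,0,0,-1],[-0.002,-0.38,0,0,0,0,-1],[-0.002,-0.4,0,0,0,0,-1]]
  ]
}}

```text
time: 12.35
position: [0.5308, -0.0636, 0.1207]
tool_rot: [0.256, 3.131, -0.0]
ft_force: [-0.5, -0.1, -4.9]
grip_width: 0.294
grip_force: 35.0
```

Request:
{"fn": "play_rows", "kwargs": {
  "increments": [
    [[0,-0.04,0,0,0,0,-1],[0,-0.1,0,0,0,0,-1],[-0.001,-0.16,0,0,0,0,-1],[-0.001,-0.2,0,0,0,0,-1],[-0.001,-0.24,0,0,0,0,-1],[-0.002,-0.28,0,0,0,0,-1],[-0.002,-0.31,0,0,0,0,-1],[-0.002,-0.32,0,0,0,0,-1]]
  ]
}}

```text
time: 13.15
position: [0.5258, -0.095, 0.1207]
tool_rot: [0.255, 3.131, -0.0]
ft_force: [-0.1, -0.2, -4.3]
grip_width: 0.3
grip_force: 35.0
```

```bash
python3 - <<'E'
from h import *
goal(.053,.0011,.1208)
E
```

```text
t 13.15 rail xy (mm) 42.37 1.03 z 120.68 head 170.67 F [-0.1 -0.2 -4.3] M [ 0.08  0.09 -0.04] tilt [-0.0001 -0.    ]
(array([-0.001, -0.106, -0.001]), array([-0.    ,  0.0001, -0.0011]))
```

Request:
{"fn": "play_rows", "kwargs": {
  "increments": [
    [[0,-0.015,0,0,0,0,-1],[0,-0.03,0,0,0,0,-1],[0,-0.045,0,0,0,0,-1],[0,-0.06,0,0,0,0,-1],[0,-0.07,0,0,0,0,-1],[0,-0.075,0,0,0,0,-1],[0,-0.08,0,0,0,0,-1],[0,-0.08,0,0,0,0,-1]]
  ]
}}

```text
time: 13.95
position: [0.5246, -0.1025, 0.1207]
tool_rot: [0.255, 3.131, 0.0]
ft_force: [0.6, -0.5, -4.7]
grip_width: 0.303
grip_force: 35.0
```

Request:
{"fn": "play_rows", "kwargs": {
  "increments": [
    [[0,-0.005,0,0,0,0,-1],[0,-0.01,0,0,0,0,-1],[0,-0.015,0,0,0,0,-1],[0,-0.015,0,0,0,0,-1]]
  ]
}}

```text
time: 14.35
position: [0.5243, -0.104, 0.1207]
tool_rot: [0.255, 3.131, 0.0]
ft_force: [-0.4, -0.1, -3.9]
grip_width: 0.297
grip_force: 35.0
```

```bash
python3 - <<'E'
from h import *
goal(.053,.0011,.1208)
E
```

```text
t 14.35 rail xy (mm) 51.53 1.03 z 120.67 head 170.69 F [-0.4 -0.1 -3.9] M [-0.04  0.   -0.01] tilt [-0.0001  0.    ]
(array([-0.001, -0.015, -0.001]), array([ 0.    ,  0.0001, -0.0009]))
```

Request:
{"fn": "play_rows", "kwargs": {
  "increments": [
    [[0,-0.004,0,0,0,0,-1],[0,-0.008,0,0,0,0,-1],[0,-0.01,0,0,0,0,-1],[0,-0.01,0,0,0,0,-1]]
  ]
}}

```text
time: 14.75
position: [0.5242, -0.1049, 0.1207]
tool_rot: [0.255, 3.131, 0.0]
ft_force: [0.2, -0.6, -4.3]
grip_width: 0.297
grip_force: 35.0
```

Request:
{"fn": "play_rows", "kwargs": {
  "increments": [
    [[0,-0.004,0,0,0,0,-1],[0,-0.006,0,0,0,0,-1],[0,-0.006,0,0,0,0,-1]]
  ]
}}

```text
time: 15.05
position: [0.5241, -0.1053, 0.1207]
tool_rot: [0.255, 3.131, 0.001]
ft_force: [-0.7, 0.8, -4.2]
grip_width: 0.297
grip_force: 35.0
```

Request:
{"fn": "play_rows", "kwargs": {
  "increments": [
    [[0,-0.004,0,0,0,0,-1],[0,-0.006,0,0,0,0,-1],[0,-0.006,0,0,0,0,-1]]
  ]
}}

```text
time: 15.35
position: [0.5241, -0.1054, 0.1207]
tool_rot: [0.254, 3.131, 0.002]
ft_force: [0.8, 3.3, -3.8]
grip_width: 0.293
grip_force: 35.0
```

Request:
{"fn": "play_rows", "kwargs": {
  "increments": [
    [[0,-0.003,0,0,0,0,-1],[0,-0.005,0,0,0,0,-1],[0,-0.005,0,0,0,0,-1]]
  ]
}}

```text
time: 15.65
position: [0.5241, -0.1055, 0.1207]
tool_rot: [0.254, 3.131, 0.002]
ft_force: [1.2, 5.3, -3.9]
grip_width: 0.295
grip_force: 35.0
```

Request:
{"fn": "play_rows", "kwargs": {
  "increments": [
    [[0,0.006,0.003,0,0,0,-1],[0,0.006,0.003,0,0,0,-1],[0,0.006,0.003,0,0,0,1],[0,0.006,0.003,0,0,0,1],[0,0.006,0.003,0,0,0,1],[0,0.006,0.003,0,0,0,1],[0,0.006,0.003,0,0,0,1],[0,0.006,0.003,0,0,0,1]]
  ]
}}

```text
time: 16.45
position: [0.5241, -0.1062, 0.1204]
tool_rot: [0.255, 3.131, -0.0]
ft_force: [-0.0, -0.0, 0.9]
grip_width: 0.759
grip_force: 0.0
```

```bash
python3 - <<'E'
from h import *
goal(.053,.0585,.1200)
s=ctrl.get_state(); im=ctrl.get_image("wrist"); cv2.imwrite("pics/w4.png",im[:,:,::-1]); print(s["grip_width"],s["joint_positions"])
E
```

```text
t 16.45 rail xy (mm) 53.77 1.09 z 120.44 head 170.69 F [-0.  -0.   0.9] M [ 0.04 -0.02  0.01] tilt [-0.0002 -0.0002]
(array([-0.574,  0.009,  0.004]), array([-0.0001,  0.0001, -0.0009]))
0.7594379311969777 [-0.28034371  0.24722355  0.48255855  1.94376597 -0.1367915   0.9819815
  1.67415156]
```

View pics/w4.png

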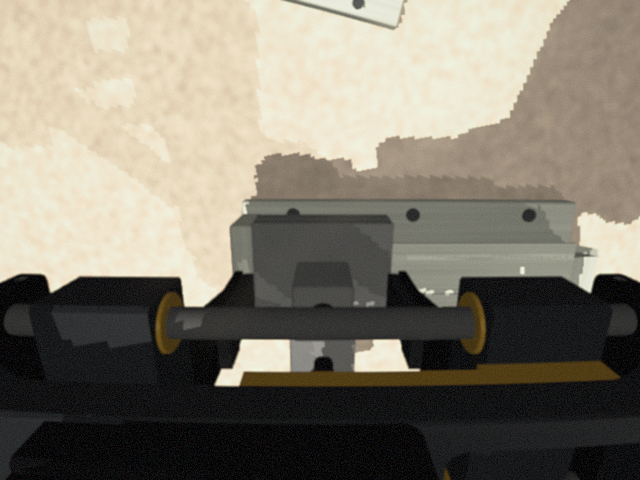

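The carrier's block sits against the stop plate at x≈232–252, level and in line with the rail. Next I slide the open fingers over the handle.

Request:
{"fn": "play_rows", "kwargs": {
  "increments": [
    [[-0.1,0.007,0,0,0,0,1],[-0.3,0.007,0,0,0,0,1],[-0.5,0.007,0,0,0,0,1],[-0.574,0.007,0.02,0,0,0,1],[-0.574,0.007,0.02,0,0,0,1],[-0.574,0.007,0.02,0,0,0,1],[-0.574,0.007,0.02,0,0,0,1]]
  ]
}}

```text
time: 17.2
position: [0.5799, -0.1146, 0.1181]
tool_rot: [-0.255, -3.13, -0.0]
ft_force: [-0.1, -1.1, 0.3]
grip_width: 1.002
grip_force: 0.0
```

```bash
python3 - <<'E'
from h import *
goal(.053,.0585,.1185)
C=cam("top"); c=ray([[0,0]],C,0); im=ctrl.get_image("wrist"); cv2.imwrite("pics/w5.png",im[:,:,::-1]); cv2.imwrite("pics/w5c.png",cv2.resize(im[100:400,180:460,::-1],None,fx=2,fy=2))
E
```

```text
t 17.2 rail xy (mm) 53.02 57.57 z 118.12 head 170.68 F [-0.1 -1.1  0.3] M [-0.03  0.02  0.02] tilt [0.001  0.0002]
(array([-0.009,  0.   , -0.004]), array([ 0.0001, -0.0006, -0.001 ]))
```

View pics/w5c.png

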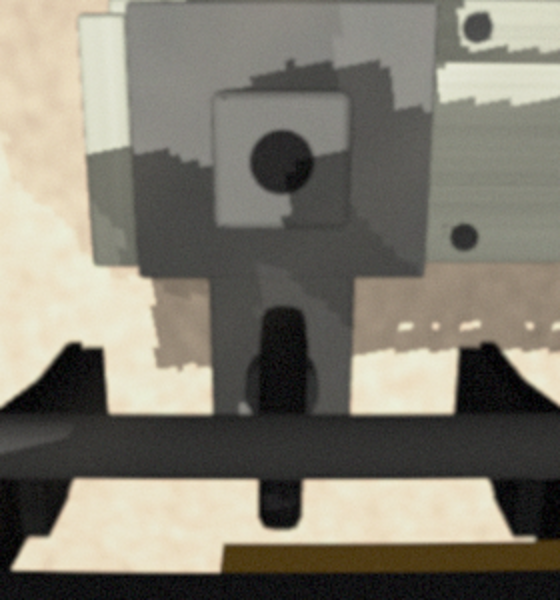

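The bar sits centred between the fingers (crop x≈282, fingers at 105 and 458), and the carrier is flush with the stop. I'll grip it now.

Request:
{"fn": "play_rows", "kwargs": {
  "increments": [
    [[0,0,0,0,0,0,-1],[0,0,0,0,0,0,-1],[0,0,0,0,0,0,-1],[0,0,0,0,0,0,-1],[0,0,0,0,0,0,-1],[0,0,0,0,0,0,-1],[0,0,0,0,0,0,-1],[0,0,0,0,0,0,-1]]
  ],
  "squeeze": 50
}}

```text
time: 18.05
position: [0.5808, -0.1146, 0.1183]
tool_rot: [0.255, 3.131, 0.0]
ft_force: [0.7, -0.8, 0.3]
grip_width: 0.353
grip_force: 0.0
```

Request:
{"fn": "play_rows", "kwargs": {
  "increments": [
    [[0,0,0,0,0,0,-1],[0,0,0,0,0,0,-1],[0,0,0,0,0,0,-1],[0,0,0,0,0,0,-1],[0,0,0,0,0,0,-1]]
  ]
}}

```text
time: 18.55
position: [0.5808, -0.1145, 0.1184]
tool_rot: [0.255, 3.131, 0.0]
ft_force: [0.5, 0.1, -0.5]
grip_width: 0.176
grip_force: 50.0
```

```bash
python3 - <<'E'
from h import *
goal(.053,.058,.1181)
s=ctrl.get_state();print(s["grip_width"],s["grip_force"])
E
```

```text
t 18.55 rail xy (mm) 52.86 58.42 z 118.37 head 170.7 F [ 0.5  0.1 -0.5] M [ 0.03 -0.03 -0.02] tilt [-0.0001  0.0001]
(array([ 0.004, -0.001,  0.003]), array([ 0.0001,  0.    , -0.0008]))
0.17588395609280533 50.00008821487427
```

The opening of 15 mm means the fingertips are pinching the round neck instead of the 10 mm bar. I'll release, raise 7.5 mm and grip again.

Request:
{"fn": "play_rows", "kwargs": {
  "increments": [
    [[0,0,0,0,0,0,-0.2],[0,0,0,0,0,0,-0.2],[0,0,0,0,0,0,-0.2],[0,0,-0.075,0,0,0,-0.2],[0,0,-0.075,0,0,0,-0.2],[0,0,-0.075,0,0,0,-0.2],[0,0,-0.075,0,0,0,-1],[0,0,-0.075,0,0,0,-1]]
  ]
}}

```text
time: 19.35
position: [0.5807, -0.1145, 0.1258]
tool_rot: [-0.255, -3.131, -0.0]
ft_force: [0.0, -0.7, -0.1]
grip_width: 0.297
grip_force: 0.0
```

Request:
{"fn": "play_rows", "kwargs": {
  "increments": [
    [[0,0,0,0,0,0,-1],[0,0,0,0,0,0,-1],[0,0,0,0,0,0,-1],[0,0,0,0,0,0,-1],[0,0,0,0,0,0,-1]]
  ]
}}

```text
time: 19.85
position: [0.5807, -0.1144, 0.1258]
tool_rot: [-0.255, -3.131, -0.0]
ft_force: [-1.0, 0.4, -0.4]
grip_width: 0.109
grip_force: 50.0
```

```bash
python3 - <<'E'
from h import *
goal(.053,.058,.1258)
s=ctrl.get_state();print(s["grip_width"],s["grip_force"])
E
```

```text
t 19.85 rail xy (mm) 52.76 58.34 z 125.77 head 170.7 F [-1.   0.4 -0.4] M [ 0.13  0.03 -0.13] tilt [0.0002 0.0002]
(array([ 0.003, -0.002, -0.   ]), array([ 0.0002, -0.0001, -0.0008]))
0.10861681810368529 49.99954154714942
```

Request:
{"fn": "play_rows", "kwargs": {
  "increments": [
    [[0,0,0,0,0,0.06,-1],[0,0,0,0,0,0.12,-1],[0,0,0,0,0,0.18,-1],[0,0,0,0,0,0.24,-1],[0,0,0,0,0,0.28,-1],[0,0,0,0,0,0.28,-1]]
  ]
}}

```text
time: 20.45
position: [0.5807, -0.1148, 0.1258]
tool_rot: [-0.932, -3.0, 0.001]
ft_force: [-0.0, -0.2, 0.3]
grip_width: 0.11
grip_force: 50.0
```

```bash
python3 - <<'E'
from h import *
goal(.053,.058,.1258)
E
```

```text
t 20.45 rail xy (mm) 53.13 58.35 z 125.78 head 145.5 F [-0.  -0.2  0.3] M [-0.04  0.02  0.01] tilt [-0.0001 -0.0005]
(array([ 0.004, -0.   , -0.   ]), array([-0.0003, -0.    , -0.2808]))
```

Request:
{"fn": "play_rows", "kwargs": {
  "increments": [
    [[0,0,0,0,0,0.04,-1],[0,0,0,0,0,0.08,-1],[0,0,0,0,0,0.12,-1],[0,0,0,0,0,0.12,-1]]
  ]
}}

```text
time: 20.85
position: [0.5806, -0.1149, 0.1258]
tool_rot: [-1.208, -2.9, 0.001]
ft_force: [-0.2, 0.1, 0.1]
grip_width: 0.109
grip_force: 50.0
```

```bash
python3 - <<'E'
from h import *
goal(.053,.058,.1258)
E
```

```text
t 20.85 rail xy (mm) 53.2 58.31 z 125.8 head 134.76 F [-0.2  0.1  0.1] M [-0.17  0.04  0.04] tilt [-0.     -0.0004]
(array([ 0.004, -0.   ,  0.   ]), array([-3.000e-04, -1.000e-04, -4.001e-01]))
```

Request:
{"fn": "play_rows", "kwargs": {
  "increments": [
    [[0,0,0,0,0,0.04,-1],[0,0,0,0,0,0.08,-1],[0,0,0,0,0,0.12,-1],[0,0,0,0,0,0.12,-1]]
  ]
}}

```text
time: 21.25
position: [0.5807, -0.1146, 0.1258]
tool_rot: [1.474, 2.774, -0.0]
ft_force: [0.8, 0.0, -1.1]
grip_width: 0.112
grip_force: 50.0
```

```bash
python3 - <<'E'
from h import *
goal(.053,.058,.1258)
E
```

```text
t 21.25 rail xy (mm) 52.97 58.4 z 125.78 head 124.03 F [ 0.8  0.  -1.1] M [-0.11 -0.02  0.15] tilt [-0.0002 -0.0001]
(array([ 0.002, -0.003, -0.   ]), array([-1.000e-04,  1.000e-04, -5.193e-01]))
```

Request:
{"fn": "play_rows", "kwargs": {
  "increments": [
    [[0,0,0,0,0,0.03,-1],[0,0,0,0,0,0.06,-1],[0,0,0,0,0,0.06,-1]]
  ]
}}

```text
time: 21.55
position: [0.581, -0.1144, 0.1258]
tool_rot: [1.602, 2.702, 0.0]
ft_force: [1.2, 0.3, -1.6]
grip_width: 0.112
grip_force: 50.0
```

```bash
cat >> h.py <<'E'
def avg(n=5):
    F=[];M=[];P=[]
    for i in range(n):
        s=ctrl.get_state(); F.append(s["ft_force"]); M.append(s["torque"]); P.append(s["position"])
        if i<n-1: ctrl.get_image("wrist")
    p=np.mean(P,0); f=np.mean(F,0)
    print("t",s["time"],"knob turned deg",round(170.7-heading(s),2),"Mz",np.mean(M,0)[2].round(3),"F rail",(f[:2]@ex).round(2),(f[:2]@ey).round(2),"z",f[2].round(2),"pos",((p[:2]-o)@ex*1e3).round(2),((p[:2]-o)@ey*1e3).round(2),"width",s["grip_width"].round(3))
E
python3 - <<'E'
from h import *
avg()
E
```

```text
Traceback (most recent call last):
  File "h.py", line 40, in avg
    print("t",s["time"],"knob turned deg",round(170.7-heading(s),2),"Mz",np.mean(M,0)[2].round(3),"F rail",(f[:2]@ex).round(2),(f[:2]@ey).round(2),"z",f[2].round(2),"pos",((p[:2]-o)@ex*1e3).round(2),((p[:2]-o)@ey*1e3).round(2),"width",s["grip_width"].round(3))
                                                                                                                                                                                                                                           ^^^^^^^^^^^^^^^^^^^^^
AttributeError: 'float' object has no attribute 'round'
```

```bash
sed -i 's/s\["grip_width"\].round(3)/round(s["grip_width"],3)/' h.py
python3 - <<'E'
from h import *
avg()
E
```

```text
t 21.95 knob turned deg 52.15 Mz 0.281 F rail -0.49 1.66 z -2.2 pos 52.66 58.56 width 0.113
```

Request:
{"fn": "play_rows", "kwargs": {
  "increments": [
    [[0,0,0,0,0,0.011,-1],[0,0,0,0,0,0.022,-1],[0,0,0,0,0,0.022,-1]]
  ]
}}

```text
time: 22.25
position: [0.581, -0.1144, 0.1259]
tool_rot: [1.653, 2.671, 0.001]
ft_force: [1.9, 1.4, -3.1]
grip_width: 0.11
grip_force: 50.0
```

```bash
python3 - <<'E'
from h import *
avg()
E
```

```text
t 22.45 knob turned deg 54.18 Mz 0.232 F rail -1.17 1.82 z -2.92 pos 52.68 58.56 width 0.109
```

Request:
{"fn": "play_rows", "kwargs": {
  "increments": [
    [[0,0,0,0,0,0.011,-1],[0,0,0,0,0,0.022,-1],[0,0,0,0,0,0.022,-1]]
  ]
}}

```text
time: 22.75
position: [0.5809, -0.1145, 0.1259]
tool_rot: [1.699, 2.642, 0.0]
ft_force: [2.0, 0.6, -1.6]
grip_width: 0.11
grip_force: 50.0
```

```bash
python3 - <<'E'
from h import *
avg(9)
E
```

```text
t 23.15 knob turned deg 56.16 Mz 0.317 F rail -1.14 2.05 z -2.85 pos 52.82 58.52 width 0.108
```

Request:
{"fn": "play_rows", "kwargs": {
  "increments": [
    [[0,0,0,0,0,0.008,-1],[0,0,0,0,0,0.013,-1],[0,0,0,0,0,0.013,-1]]
  ]
}}

```text
time: 23.45
position: [0.581, -0.1143, 0.1259]
tool_rot: [1.726, 2.625, 0.001]
ft_force: [3.2, 1.9, -3.8]
grip_width: 0.112
grip_force: 50.0
```

```bash
python3 - <<'E'
from h import *
avg(9)
E
```

```text
t 23.85 knob turned deg 57.32 Mz 0.257 F rail -2.57 3.07 z -3.09 pos 52.56 58.61 width 0.11
```

Request:
{"fn": "play_rows", "kwargs": {
  "increments": [
    [[0,0,0,0,0,0.011,-1],[0,0,0,0,0,0.017,-1],[0,0,0,0,0,0.017,-1]]
  ]
}}

```text
time: 24.15
position: [0.5809, -0.1144, 0.1259]
tool_rot: [1.761, 2.602, 0.0]
ft_force: [3.8, 2.2, -3.2]
grip_width: 0.112
grip_force: 50.0
```

```bash
cat >> h.py <<'E'
def avg2(n=7):
    M=[];J=[]
    for i in range(n):
        s=ctrl.get_state(); M.append(s["torque"][2]); J.append(s["joint_torque"][6])
        if i<n-1: ctrl.get_image("wrist")
    f=s["ft_force"]; p=s["position"]
    print("t",s["time"],"deg",round(170.7-heading(s),2),"Mz",np.mean(M).round(3),np.std(M).round(3),"j7",np.mean(J).round(3),np.std(J).round(3),"F",(f[:2]@ex).round(1),(f[:2]@ey).round(1),f[2].round(1),"pos",((p[:2]-o)@ex*1e3).round(2),((p[:2]-o)@ey*1e3).round(2),"width",round(s["grip_width"],3))
E
python3 - <<'E'
from h import *
avg2()
E
```

```text
t 24.45 deg 58.86 Mz 0.284 0.028 j7 -0.313 0.026 F -2.9 3.5 -2.7 pos 52.71 58.58 width 0.112
```

Request:
{"fn": "play_rows", "kwargs": {
  "increments": [
    [[0,0,0,0,0,0.011,-1],[0,0,0,0,0,0.022,-1],[0,0,0,0,0,0.022,-1]]
  ]
}}

```text
time: 24.75
position: [0.5809, -0.1146, 0.1259]
tool_rot: [1.806, 2.571, 0.0]
ft_force: [3.8, 2.8, -2.9]
grip_width: 0.11
grip_force: 50.0
```

```bash
python3 - <<'E'
from h import *
avg2()
E
```

```text
t 25.05 deg 60.84 Mz 0.365 0.014 j7 -0.385 0.043 F -3.1 3.6 -3.4 pos 52.89 58.5 width 0.11
```

Request:
{"fn": "play_rows", "kwargs": {
  "increments": [
    [[0,0,0,0,0,0,-0.3],[0,0,0,0,0,0,-0.3],[0,0,0,0,0,0,-0.3],[0,0,0,0,0,0,-0.3],[0,0,0,0,0,0,-0.3],[0,0,0,0,0,0,-0.3]]
  ]
}}

```text
time: 25.65
position: [0.5805, -0.1149, 0.1258]
tool_rot: [-1.806, -2.571, 0.001]
ft_force: [0.2, 0.7, -0.7]
grip_width: 0.346
grip_force: 0.0
```

```bash
python3 - <<'E'
from h import *
avg2(3)
im=ctrl.get_image("wrist"); cv2.imwrite("pics/w6c.png",cv2.resize(im[100:400,180:460,::-1],None,fx=2,fy=2))
E
```

```text
t 25.75 deg 60.86 Mz -0.002 0.005 j7 -0.001 0.0 F -1.0 0.1 0.4 pos 53.07 58.32 width 0.346
```

View pics/w6c.png

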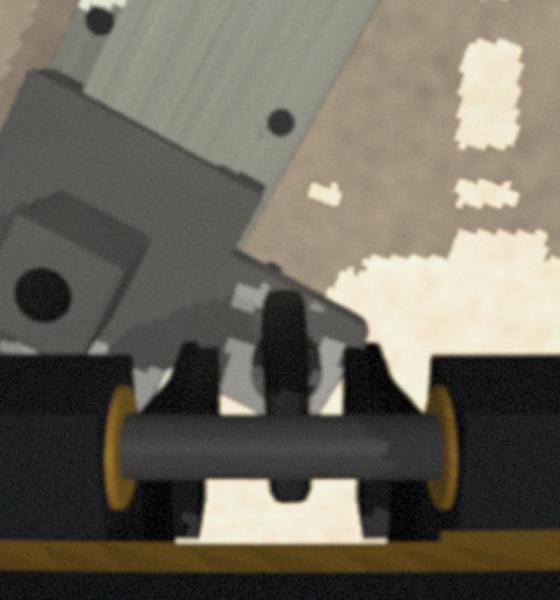

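The handle has stayed at its new angle, with the bar still square between the half-open fingers. I'll grasp it again and take it up.

Request:
{"fn": "play_rows", "kwargs": {
  "increments": [
    [[0,0,0,0,0,0,-1],[0,0,0,0,0,0,-1],[0,0,0,0,0,0,-1],[0,0,0,0,0,0,-1],[0,0,0,0,0,0,-1],[0,0,0,0,0,0,-1]]
  ]
}}

```text
time: 26.4
position: [0.5816, -0.1143, 0.1261]
tool_rot: [1.803, 2.571, 0.002]
ft_force: [3.4, 0.3, -0.7]
grip_width: 0.111
grip_force: 50.0
```

```bash
python3 - <<'E'
from h import *
avg2(4)
E
```

```text
t 26.55 deg 60.82 Mz 0.263 0.023 j7 -0.248 0.002 F -1.8 3.7 -0.9 pos 52.61 59.19 width 0.108
```

Request:
{"fn": "play_rows", "kwargs": {
  "increments": [
    [[0,0,0,0,0,0.01,-1],[0,0,0,0,0,0.02,-1],[0,0,0,0,0,0.02,-1]]
  ]
}}

```text
time: 26.85
position: [0.5815, -0.1146, 0.1262]
tool_rot: [1.845, 2.541, 0.001]
ft_force: [5.0, 0.8, -0.9]
grip_width: 0.112
grip_force: 50.0
```

```bash
python3 - <<'E'
from h import *
avg2()
E
```

```text
t 27.15 deg 62.67 Mz 0.306 0.024 j7 -0.342 0.031 F -1.6 5.1 0.2 pos 52.75 59.13 width 0.112
```

Request:
{"fn": "play_rows", "kwargs": {
  "increments": [
    [[0,0,0,0,0,0.006,-1],[0,0,0,0,0,0.01,-1],[0,0,0,0,0,0.01,-1]]
  ]
}}

```text
time: 27.45
position: [0.5814, -0.1147, 0.1262]
tool_rot: [1.865, 2.526, 0.001]
ft_force: [5.5, 0.4, -0.8]
grip_width: 0.11
grip_force: 50.0
```

```bash
python3 - <<'E'
from h import *
avg2()
E
```

```text
t 27.75 deg 63.56 Mz 0.395 0.018 j7 -0.389 0.013 F -0.4 5.3 -1.4 pos 52.84 59.08 width 0.112
```

Request:
{"fn": "play_rows", "kwargs": {
  "increments": [
    [[0,0,0,0,0,0,-0.3],[0,0,0,0,0,0,-0.3],[0,0,0,0,0,0,-0.3],[0,0,0,0,0,0,-0.3],[0,0,-0.1,0,0,0,-0.3],[0,0,-0.4,0,0,0,-0.3],[0,0,-0.8,0,0,0,-0.3],[0,0,-1,0,0,0,-0.3]]
  ]
}}

```text
time: 28.55
position: [0.5817, -0.1154, 0.2298]
tool_rot: [1.864, 2.524, 0.003]
ft_force: [0.4, 0.1, 0.4]
grip_width: 0.346
grip_force: 0.0
```

Request:
{"fn": "play_rows", "kwargs": {
  "increments": [
    [[-0.5,-0.3,0,0,0,-0.09,-0.3],[-0.5,-0.3,0,0,0,-0.18,-0.3],[-0.5,-0.3,0,0,0,-0.27,-0.3],[-0.5,-0.3,0,0,0,-0.36,-0.3],[-0.5,-0.3,0,0,0,-0.45,-0.3],[-0.5,-0.3,0,0,0,-0.54,-0.3],[-0.5,-0.3,0,0,0,-0.63,-0.3],[-0.5,-0.3,0,0,0,-0.7,-0.3]]
  ]
}}

```text
time: 29.35
position: [0.5666, -0.1715, 0.2266]
tool_rot: [0.262, 3.131, 0.0]
ft_force: [0.7, -0.4, 0.5]
grip_width: 0.349
grip_force: 0.0
```

Request:
{"fn": "play_rows", "kwargs": {
  "increments": [
    [[0,0,0,0,0,0,-0.3],[0,0,0,0,0,0,-0.3],[0,0,0,0,0,0,-0.3]]
  ]
}}

```text
time: 29.65
position: [0.5668, -0.1713, 0.2261]
tool_rot: [0.273, 3.13, 0.0]
ft_force: [-0.0, -0.1, -0.6]
grip_width: 0.347
grip_force: 0.0
```

```bash
python3 - <<'E'
from h import *
goal(.053,0,.2)
im=ctrl.get_image("wrist"); cv2.imwrite("pics/w7.png",im[:,:,::-1])
E
```

```text
t 29.65 rail xy (mm) 111.12 53.7 z 226.11 head 170.04 F [-0.  -0.1 -0.6] M [ 0.01 -0.    0.01] tilt [-0.0001  0.0001]
(array([0.544, 0.574, 0.261]), array([ 0.0001,  0.0001, -0.0081]))
```

View pics/w7.png

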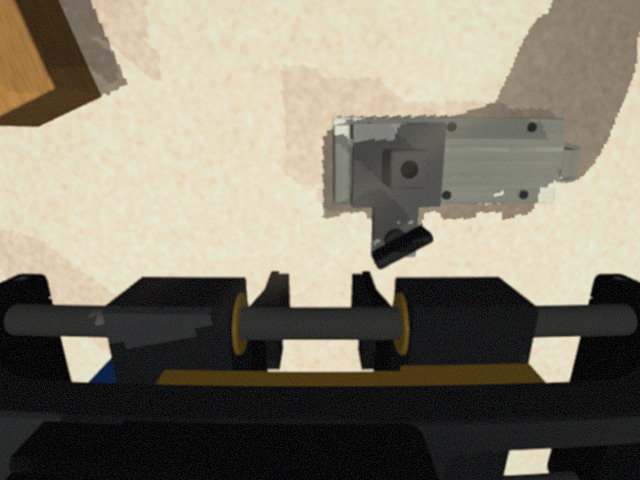

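```bash
python3 - <<'E'
from h import *
s=ctrl.get_state(); C=cam("wrist",s); P=ray([[409,169.5],[352,165]],C,[.079,.045])[:,:2]-o
print("post centre rail x,y; block stop-side edge",(P@ex).round(4),(P@ey).round(4))
E
```

```text
post centre rail x,y; block stop-side edge [0.0508 0.0863] [0.0014 0.0004]
```

The post centre measures x≈51 mm and y≈1.4 mm in the rail frame, inside the limits, and the handle is at about 63°. I'm handing the job in.

```bash
python3 -c "
from bench import ctrl
print(ctrl.close_job())"
```

```text
the job is handed in; nothing more can be done
None
```

The carrier is on the larger rail and was slid home to the stop without forcing. Tightening drew it back about 2 mm, inside the 5 mm limit. The clamp handle is on the far side, tightened twice to about 0.39 N m and released, and the job is handed in; no verdict came back, and the jaw force itself could not be measured.

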